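Start the mug-finishing wheel from its switches

ROBOT

A 7-joint arm with a two-finger parallel gripper is mounted at the origin on the work surface. World frame = base frame: x ahead of the robot, y to its left, z up, the work surface at z = 0. Lengths are in mm, angles in rad, forces in N, time in s.
With the tool pointing down it reaches from about 425 to 825 mm from the base axis. Payload 3.6 kg.
Tool frame: the origin (TCP) lies midway between the tips of the shut fingers; the grasp point (between the pads) lies bot.tcp_to_grasp behind it (bot.tcp_to_grasp is the distance from the TCP to the grasp point, in mm); z points along the fingers, y is the line along which they close (so a half turn about z gives the same grasp; the last joint's range is limited). The gripper opens to 93 mm and grips with 3 to 60 N. Pads are 15 mm wide; open, the fingers measure 128 mm over their backs; the gripper's body (75 mm by 188 mm) begins 65 mm behind the grasp point.
Start: joints at [-1.367, 0.615, -0.013, 1.423, 0.008, 1.103, -0.04], TCP at [148.659, 632.742, 218.64] pointing down, gripper open.
Joint ranges: [-3.12, 3.12], [-0.3, 2.06], [-1.34, 1.32], [0.26, 2.42], [-1.36, 4.5], [0.01, 1.98], [-2.84, 2.84]. Speed limits (rad/s): [2.79, 2.79, 3.14, 3.14, 3.14, 3.14, 3.14].

INTERFACE

Orientations are given as a rotation vector (axis times angle).
In Python, from bench import bot, viewer gives the robot as it stands.
- The arm moves only by the tool arm_command, never from a script. Its argument "series" is a list of rows, each an object of numbers: "dx", "dy", "dz": the shift along the tool's x, y, z in units of 40 mm (1.0 is 40 mm); "ax", "ay", "az": the turn, a rotation vector about the tool's x, y, z in rad. A call has 1 to 10 rows; each row is the pose to reach, as a shift and turn from the pose commanded when the call began, along the tool's axes at that moment; what a row does not reach only later rows make up. A row lasts 1/8 s, in which the tool goes at most 62.5 mm and 10.7 degrees, less where a joint would pass 70% of its speed; a pose out of reach is approached as far as the arm can. A call with a gripper value outside its range is refused whole. "gripper" is the finger opening in mm, from 0 to 93, set as the call begins (left out, the last holds). The fingers move at their own pace and stop on an object; the grip force is fixed at half the most. Time passes only in rows, so rows that repeat a pose let the fingers close. It gives the time, the measured TCP pose, the force, the opening and the grip force at its end, in the units of the state.
- bot.sense(): the state, without advancing time (a new reading comes with each control period).
- viewer.read_camera(name): name is "scene" or "top" or "wrist"; returns the picture (420x560x3 uint8, blue, green, red); there is no depth.
- viewer.get_calibration(name): a dict with "vertical_fov" (degrees; the focal length in pixels is half the picture's height over the tangent of half this angle, whatever the lens; pixels are square), "cx", "cy" (the principal point, pixels), "world_to_cam" (4x4, takes a point from world to camera coordinates). Camera axes: x right, y down, z forward; pixel columns grow to the right and rows downward; lengths in mm; the calibration is good to about 2 mm. A picture is of the moment at which its call begins: read the wrist's pose just before it. get_calibration takes no time and is no camera call; for the wrist camera it gives the pose at the moment of the call.
- bot.job_done(): hands the job in; it is judged then, once.
The state is a dict: "time_s": time; "qpos": joint angles; "dq": joint speeds; "joint_torque": joint torques, N m; "tool_pos": TCP position; "tool_rot": TCP orientation; "contact_force": force on the tool from outside, world axes, zero at the start; "moment": the same for the moment, N m; "finger_gap": finger opening in mm; "gripper_force": force on a finger pad.
Only numpy, scipy, OpenCV 4.12 (cv2) and the standard library are available. Lean on these libraries where they do the work, as an engineer would, in place of code of your own. Each camera call takes 0.05 s, during which the arm holds its last target. There are 200 camera calls.

TASK

Start up the finishing wheel using only the closed fingertips: first press the white-barred end of the black mains rocker on the grey block right down, then push the blue pump button fully in, and only then push the green wheel button fully in. Do not press the red or yellow button, and do not pick up, push or knock anything else on the bench: the mugs, mould, bottle and tools stay where they are.

Things in the scene. Friction and masses are not known exactly. Their poses are not given: they have to be found in the camera images.
- button_box: fixed cream box with a dark steel lid, 180 x 180 x 70 mm high; origin at the centre of its underside. On its top stand four push buttons, blue, green, red and yellow, at the corners of a 75 mm square; which colour sits at which corner differs every time
- blue_base: fixed aluminium ring under the blue button, 44 mm across and 8 mm high; origin at the centre of its underside, on top of the button box (70 mm above the bench)
- blue_top (a point): centre of the top face of the blue push button (water pump): round cap in an aluminium ring, cap 28 mm across, its top 94 mm above the bench when up and 86 mm when fully in; moves with the cap
- blue (a joint): depth of the blue button in m: 0 up (it may start up to 0.001), 0.008 fully in. Slides straight down against about 2.5 N of friction, has no spring and stays at the depth where it is left
- green_base: fixed aluminium ring under the green button, 44 mm across and 8 mm high; origin at the centre of its underside, on top of the button box (70 mm above the bench)
- green_top (a point): centre of the top face of the green push button (wheel motor): round cap in an aluminium ring, cap 28 mm across, its top 94 mm above the bench when up and 86 mm when fully in; moves with the cap
- green (a joint): depth of the green button in m: 0 up (it may start up to 0.001), 0.008 fully in. Slides straight down against about 2.5 N of friction, has no spring and stays at the depth where it is left
- red_top (a point): centre of the top face of the red push button (stop): round cap in an aluminium ring, cap 28 mm across, its top 94 mm above the bench when up and 86 mm when fully in; moves with the cap
- red (a joint): depth of the red button in m: 0 up (it may start up to 0.001), 0.008 fully in. Slides straight down against about 2.5 N of friction, has no spring and stays at the depth where it is left
- yellow_top (a point): centre of the top face of the yellow push button (drying fan): round cap in an aluminium ring, cap 28 mm across, its top 94 mm above the bench when up and 86 mm when fully in; moves with the cap
- yellow (a joint): depth of the yellow button in m: 0 up (it may start up to 0.001), 0.008 fully in. Slides straight down against about 2.5 N of friction, has no spring and stays at the depth where it is left
- power_block: fixed grey mains block, 120 (its x) x 90 x 60 mm high, turned any way on the bench; origin at the centre of its underside. On it a black paddle rocker, 70 mm long (along the block's x) and 40 mm wide, 10 mm thick, pivots about the block's y axis 76 mm above the bench. A white bar 8 x 30 mm crosses its ON end (towards the block's +x); the other end is plain
- rocker_on (a point): point on the top face of the rocker, at the middle of the white bar, 26 mm from the pivot; about 85.5 mm above the bench when off and 76 mm when fully on; moves with the rocker
- rocker (a joint): tilt of the rocker in rad: 0 off, white-bar end raised (it may start up to 0.05); 0.36 fully on, white-bar end down. Pushing the white bar down takes about 2 to 3 N; no spring, it stays where it is left
- wheel: fixed finishing wheel, a round white plaster turntable 260 mm across, top 123 mm above the bench, on a dark foot; origin at the centre of its underside
- mug_wheel: unglazed off-white mug, 84 mm across, 95 mm high, handle to its own +y, loose; origin at the centre of its underside; stands on the finishing wheel
- mug_mid: unglazed off-white mug, 84 mm across, 95 mm high, handle to its own +y, loose; origin at the centre of its underside; on the bench
- mug_right: unglazed off-white mug, 84 mm across, 95 mm high, handle to its own +y, loose; origin at the centre of its underside; on the bench
- mug_left: unglazed off-white mug, 84 mm across, 95 mm high, handle to its own +y, loose; origin at the centre of its underside; on the bench
- mould: round white plaster mould, 80 mm across, 50 mm high, loose; origin at the centre of its underside
- bottle: clear water bottle, 60 mm across, 190 mm high, loose; origin at the centre of its underside
- brush: brush lying on the bench, 200 mm long and 20 mm high, origin under its middle, handle to its own -x, loose
- spatula: spatula lying on the bench, 280 mm long and 20 mm high, origin under its middle, handle to its own -x, loose

How it is judged:
By the outcome, as a careful person would: the job done as asked, in the order asked, and still so for the second after the job is handed in, with the robot touching nothing.
It also fails if it takes over 38 s, if anything falls off the work surface, if the arm or the gripper's body presses on something with over 40 N, if the wrist force passes 120 N, or if a joint passes its speed limit or range.

## Working session

There is one attempt and no reset: what is moved stays moved. The work goes in short steps, Python scripts to look and compute and a tool call to move; the robot and the scene stay as the last step left them, time stands still between calls to the robot, and variables do not carry over. Pictures are saved under pics/ and viewed, at most 10 in all, crops included, and the job is handed in when it is done.

Besides the shell and the picture viewer there is one more tool, called after "Request:" in YAML: its name, and indented under it one key for each argument. arm_command: Moves the arm, as the interface text tells. Its arguments: {"type":"object","properties":{"series":{"type":"array"},"gripper":{"type":"number"}},"required":["series"]}

```bash
mkdir -p pics; python3 - <<'E'
from bench import bot, viewer
import cv2
print(bot.sense(), bot.tcp_to_grasp)
for n in("scene","top"):
    cv2.imwrite(f"pics/{n}0.png",viewer.read_camera(n)); print(n,viewer.get_calibration(n))
E
```

```text
{'time_s': 0.0, 'qpos': array([-1.36649494,  0.61591958, -0.01261947,  1.42491589,  0.00809424,
        1.10339742, -0.04036914]), 'dq': array([-0.00066032, -0.00036266,  0.00160445,  0.00083042, -0.0012981 ,
        0.00116149,  0.00080211]), 'joint_torque': array([-3.31046322e-04, -4.58935761e+01,  2.09281971e-01, -1.65745193e+01,
       -6.09850930e-02,  2.03817431e-02,  2.28887702e-04]), 'tool_pos': array([148.49694935, 631.98370465, 217.47531236]), 'tool_rot': array([-0.36155471, -3.12044645,  0.00404666]), 'contact_force': array([ 0.75148741, -0.21441817, -0.01400882]), 'moment': array([0.0291061 , 0.03277817, 0.03999272]), 'gripper_force': 0.0, 'finger_gap': 92.95053062016989} 18.8
scene {'vertical_fov': 45.26278521738406, 'cx': 279.661432496964, 'cy': 211.6545325002584, 'world_to_cam': array([[-2.38809637e-03,  9.99851700e-01, -1.70550385e-02,
         2.45885928e+01],
       [ 6.88214549e-01, -1.07302689e-02, -7.25427871e-01,
        -2.91628280e+02],
       [-7.25503296e-01, -1.34699173e-02, -6.88086862e-01,
         1.85951954e+03],
       [ 0.00000000e+00,  0.00000000e+00,  0.00000000e+00,
         1.00000000e+00]])}
top {'vertical_fov': 46.21855123504294, 'cx': 271.1813656572664, 'cy': 213.13828522388744, 'world_to_cam': array([[-2.43358933e-02, -9.99549973e-01, -1.75389677e-02,
        -4.54690366e+00],
       [-9.93115802e-01,  2.61826197e-02, -1.14173005e-01,
         5.80034781e+02],
       [ 1.14580840e-01,  1.46397240e-02, -9.93306050e-01,
         1.59744390e+03],
       [ 0.00000000e+00,  0.00000000e+00,  0.00000000e+00,
         1.00000000e+00]])}
```

View pics/top0.png

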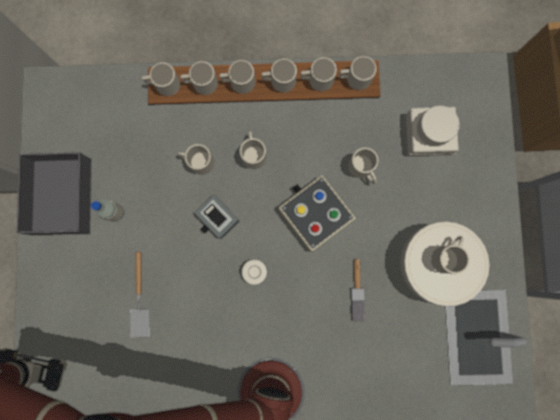

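View pics/scene0.png

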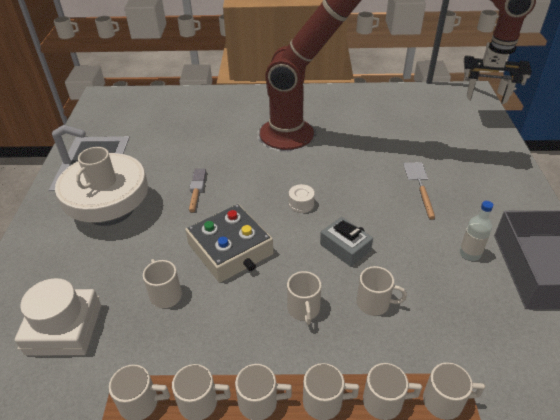

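```bash
cat > h.py <<'E'
import numpy as np, cv2
from bench import bot, viewer
def ray(cal,u,v):
    f=210/np.tan(np.radians(cal["vertical_fov"]/2)); T=np.array(cal["world_to_cam"])
    R,t=T[:3,:3],T[:3,3]
    d=R.T@np.array([(u-cal["cx"])/f,(v-cal["cy"])/f,1]); return -R.T@t,d
def plane(cal,u,v,z):
    o,d=ray(cal,u,v); return o+d*(z-o[2])/d[2]
def blobs(img,col):
    h=cv2.cvtColor(img,cv2.COLOR_BGR2HSV)
    R={"blue":[(100,130,60),(130,255,255)],"green":[(50,100,40),(90,255,255)],"yellow":[(20,110,120),(35,255,255)],"red":[(170,150,110),(180,255,255)]}[col]
    m=cv2.inRange(h,*map(np.array,R))
    n,_,s,c=cv2.connectedComponentsWithStats(m)
    return [(s[i,4],c[i].round(1)) for i in range(1,n) if s[i,4]>8]
E
python3 - <<'E'
from h import *
ims={n:cv2.imread(f"pics/{n}0.png") for n in("scene","top")}
for n,im in ims.items():
    c=viewer.get_calibration(n)
    for col in("blue","green","yellow","red"):
        for a,p in blobs(im,col): print(n,col,a,p,plane(c,*p,94).round(1))
a=cv2.resize(ims["top"][190:245,185:245],(480,440),interpolation=cv2.INTER_CUBIC)
b=cv2.resize(ims["scene"][210:270,310:350+30],(320*7//4-240,440),interpolation=cv2.INTER_CUBIC)
cv2.imwrite("pics/crop.png",np.hstack([a,b])); print(a.shape,b.shape)
E
```

```text
scene blue 2628 [544.7  96.7] [-70.4 941.6  94. ]
scene blue 38 [523.6  50.8] [-434.7  991.6   94. ]
scene blue 12 [525.   88.8] [-128.   890.4   94. ]
scene blue 14 [519.4  89.9] [-120.7  867.2   94. ]
scene blue 16 [511.2 113.2] [ 35.7 785.5  94. ]
scene blue 14 [517.1 123.9] [102.1 783.5  94. ]
scene blue 89 [486.8 205.5] [506.4 562.2  94. ]
scene blue 79 [222.7 241.3] [ 634.5 -172.7   94. ]
scene green 72 [208.8 225.4] [ 574.2 -215.9   94. ]
scene yellow 81 [246.  229.4] [ 591.1 -113.    94. ]
top blue 35 [319.1 195.5] [ 625.4 -174.7   94. ]
top blue 58 [ 95.7 205.4] [612.6 543.3  94. ]
top green 33 [333.4 213.7] [ 565.7 -218.    94. ]
top yellow 51 [300.5 209.4] [ 582.2 -113.9   94. ]
(440, 480, 3) (440, 320, 3)
```

View pics/crop.png

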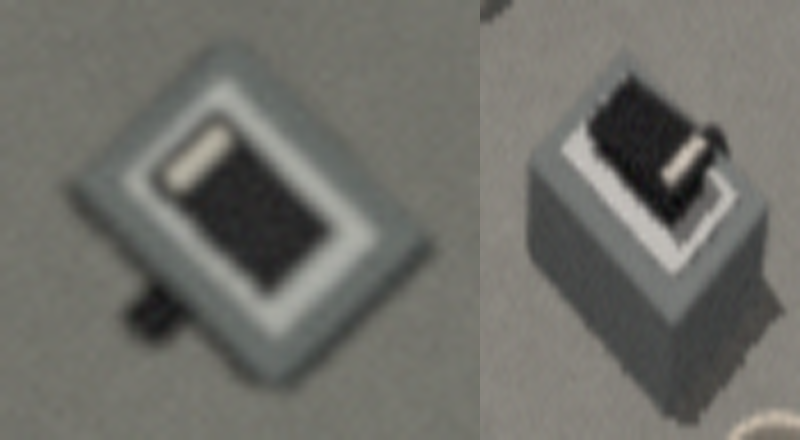

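```bash
cat >> h.py <<'E'
def tri(p,q,c1,c2):
    o1,d1=ray(c1,*p);o2,d2=ray(c2,*q)
    s=np.linalg.lstsq(np.c_[d1,-d2],o2-o1,rcond=None)[0]
    a,b=o1+d1*s[0],o2+d2*s[1]; return ((a+b)/2).round(1),np.linalg.norm(a-b).round(1)
def goto(target,yaw_y=None):
    "shift (units) in tool axes and az so that tool y lies along yaw_y"
    from scipy.spatial.transform import Rotation as Ro
    s=bot.sense(); R=Ro.from_rotvec(s["tool_rot"]).as_matrix()
    print("tool",s["tool_pos"].round(1),"t",round(s["time_s"],2),"F",s["contact_force"].round(1)); print("axes",R.round(3).tolist())
    print("shift",(R.T@(np.array(target)-s["tool_pos"])/40).round(3))
    if yaw_y is not None:
        y=R.T@np.array([np.cos(yaw_y),np.sin(yaw_y),0]); a=np.arctan2(-y[0],y[1]); print("az",a.round(3),"or half turn", "q",s["qpos"].round(2))
E
python3 - <<'E'
from h import *
S,T=viewer.get_calibration("scene"),viewer.get_calibration("top")
for n,p,q in[("blue",(222.7,241.3),(319.1,195.5)),("green",(208.8,225.4),(333.4,213.7)),("yel",(246,229.4),(300.5,209.4)),("bar",(354.6,231.8),(209.75,209.75))]: print(n,*tri(p,q,S,T))
c=lambda x,y:(185+x/8-.5,190+y/8-.5)
for n,p,z in[("bar",(198,158),85.5),("barL",(175,185),85),("barR",(222,132),85),("k1",(268,295),70),("k2",(330,230),70),("b1",(225,45),60),("b2",(75,185),60),("b3",(275,385),60),("b4",(432,245),60)]: print(n,plane(T,*c(*p),z).round(1))
goto((560,125,220),np.radians(45))
E
```

```text
blue [ 626.6 -174.8   85.6] 1.2
green [ 566.5 -218.3   86.3] 1.2
yel [ 583.2 -114.1   86. ] 0.4
bar [590.7 180.3  79.8] 4.5
bar [591.5 178.8  85.5]
barL [580.9 188.3  85. ]
barR [601.9 169.1  85. ]
k1 [536.9 153.2  70. ]
k2 [562.7 127.8  70. ]
b1 [641.1 170.9  60. ]
b2 [585.  232.9  60. ]
b3 [501.1 152.1  60. ]
b4 [556.5  87.3  60. ]
tool [148.5 632.1 217.6] t 0.1 F [-0.5 -0.4  0.2]
axes [[-0.973, 0.229, -0.001], [0.229, 0.973, -0.002], [-0.0, -0.002, -1.0]]
shift [-12.914  -9.988  -0.037]
az 0.555 or half turn q [-1.37  0.62 -0.01  1.42  0.01  1.1  -0.04]
```

Request:
arm_command:
  series:
    - {"dx": -0.5, "dy": -0.3, "az": 0.08}
    - {"dx": -1.5, "dy": -0.95, "az": 0.24}
    - {"dx": -2.5, "dy": -1.6, "az": 0.4}
    - {"dx": -3.5, "dy": -2.25, "az": 0.56}
    - {"dx": -4.5, "dy": -2.9, "az": 0.72}
    - {"dx": -5.5, "dy": -3.5, "az": 0.88}
    - {"dx": -6.5, "dy": -4.15, "az": 1.04}
    - {"dx": -7.5, "dy": -4.8, "az": 1.2}
    - {"dx": -8.5, "dy": -5.4, "az": 1.36}
    - {"dx": -9.2, "dy": -5.85, "az": 1.5}
  gripper: 0

```text
invalid input at $.series[0]: expected keys dx, dy, dz, ax, ay, az
```

```bash
python3 - <<'E'
from h import *
goto((590,179,200),np.radians(-46))
E
```

```text
tool [148.5 632.1 217.6] t 0.1 F [-0.5 -0.4  0.2]
axes [[-0.973, 0.229, -0.001], [0.229, 0.973, -0.002], [-0.0, -0.002, -1.0]]
shift [-13.335  -8.501   0.46 ]
az 2.143 or half turn q [-1.37  0.62 -0.01  1.42  0.01  1.1  -0.04]
```

Request:
arm_command:
  series:
    - {"dx": -0.5, "dy": -0.3, "dz": 0, "ax": 0, "ay": 0, "az": 0.08}
    - {"dx": -1.5, "dy": -0.95, "dz": 0, "ax": 0, "ay": 0, "az": 0.24}
    - {"dx": -2.5, "dy": -1.6, "dz": 0, "ax": 0, "ay": 0, "az": 0.4}
    - {"dx": -3.5, "dy": -2.25, "dz": 0, "ax": 0, "ay": 0, "az": 0.56}
    - {"dx": -4.5, "dy": -2.9, "dz": 0, "ax": 0, "ay": 0, "az": 0.72}
    - {"dx": -5.5, "dy": -3.5, "dz": 0, "ax": 0, "ay": 0, "az": 0.88}
    - {"dx": -6.5, "dy": -4.15, "dz": 0, "ax": 0, "ay": 0, "az": 1.04}
    - {"dx": -7.5, "dy": -4.8, "dz": 0, "ax": 0, "ay": 0, "az": 1.2}
    - {"dx": -8.5, "dy": -5.4, "dz": 0, "ax": 0, "ay": 0, "az": 1.36}
    - {"dx": -9.2, "dy": -5.85, "dz": 0, "ax": 0, "ay": 0, "az": 1.5}
  gripper: 0

```text
time_s: 1.35
tool_pos: [454.7, 318.5, 218.4]
tool_rot: [2.398, 2.028, -0.001]
contact_force: [-0.1, -0.8, -0.6]
finger_gap: 1.0
gripper_force: 0.0
```

```bash
python3 - <<'E'
from h import *
goto((590,179,200),np.radians(-46))
E
```

```text
tool [454.7 318.5 218.4] t 1.35 F [-0.1 -0.8 -0.6]
axes [[0.166, 0.986, 0.0], [0.986, -0.166, -0.001], [-0.001, 0.0, -1.0]]
shift [-2.877  3.914  0.465]
az 0.636 or half turn q [-0.93  0.49  0.42  1.71 -0.23  0.99 -0.59]
```

Request:
arm_command:
  series:
    - {"dx": -0.7, "dy": 0.9, "dz": 0.05, "ax": 0, "ay": 0, "az": 0.15}
    - {"dx": -1.4, "dy": 1.9, "dz": 0.1, "ax": 0, "ay": 0, "az": 0.3}
    - {"dx": -2.1, "dy": 2.9, "dz": 0.2, "ax": 0, "ay": 0, "az": 0.46}
    - {"dx": -2.7, "dy": 3.7, "dz": 0.4, "ax": 0, "ay": 0, "az": 0.6}
    - {"dx": -2.88, "dy": 3.91, "dz": 0.46, "ax": 0, "ay": 0, "az": 0.64}
    - {"dx": -2.88, "dy": 3.91, "dz": 0.46, "ax": 0, "ay": 0, "az": 0.64}
    - {"dx": -2.88, "dy": 3.91, "dz": 0.46, "ax": 0, "ay": 0, "az": 0.64}
    - {"dx": -2.88, "dy": 3.91, "dz": 0.46, "ax": 0, "ay": 0, "az": 0.64}

```text
time_s: 2.35
tool_pos: [588.7, 184.0, 200.5]
tool_rot: [-2.908, -1.185, -0.0]
contact_force: [-1.0, -0.1, 0.8]
finger_gap: 0.6
gripper_force: 0.0
```

```bash
python3 - <<'E'
from h import *
goto((590,179,200),np.radians(-46))
print(viewer.get_calibration("wrist"))
cv2.imwrite("pics/w1.png",viewer.read_camera("wrist"))
E
```

```text
tool [588.7 184.  200.5] t 2.35 F [-1.  -0.1  0.8]
axes [[0.715, 0.699, -0.0], [0.699, -0.715, 0.001], [0.001, -0.001, -1.0]]
shift [-0.064  0.113  0.013]
az 0.006 or half turn q [-0.67  0.63  0.57  1.56 -0.38  1.06 -0.79]
{'vertical_fov': 69.60093165360428, 'cx': 280.5320854099344, 'cy': 203.9791166778213, 'world_to_cam': array([[ 6.99455703e-01, -7.14675293e-01, -9.71959724e-04,
        -2.81093462e+02],
       [-6.81226287e-01, -6.67128987e-01,  3.01445950e-01,
         4.93991173e+02],
       [-2.16084395e-01, -2.10185964e-01, -9.53482771e-01,
         5.40846327e+02],
       [ 0.00000000e+00,  0.00000000e+00,  0.00000000e+00,
         1.00000000e+00]])}
```

View pics/w1.png

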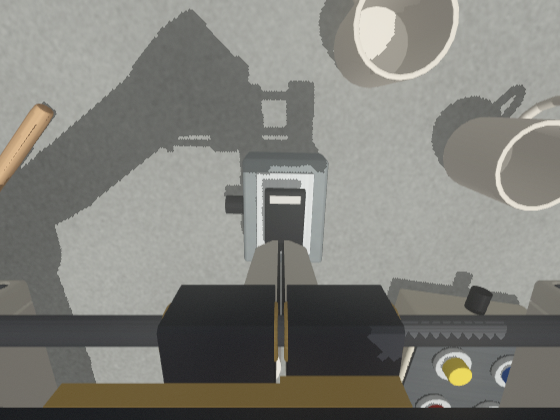

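```bash
python3 - <<'E'
from h import *
c=viewer.get_calibration("wrist")
im=cv2.imread("pics/w1.png")
m=((im.min(2)>190)*255).astype(np.uint8); m[:193]=0;m[207:]=0;m[:,:268]=0;m[:,302:]=0
ys,xs=np.nonzero(m);print(xs.min(),xs.max(),ys.min(),ys.max())
print(plane(c,xs.mean(),ys.mean(),85.5),plane(c,285,200,85.5))
print("tip",c["world_to_cam"]@np.r_[bot.sense()["tool_pos"],1])
for col in("yellow","blue"):
    for a,p in blobs(im,col): print(col,a,p,plane(c,*p,94).round(1))
E
```

```text
270 299 196 202
[592.26019018 180.80229632  85.5       ] [592.41987644 179.75014567  85.5       ]
tip [ -1.06020127  30.65671038 183.80689347   1.        ]
yellow 10 [274.8 325.7] [485.1  89.6  94. ]
yellow 83 [286.2 340.6] [479.7  66.9  94. ]
yellow 73 [274.9 342.3] [469.3  74.2  94. ]
yellow 587 [456.9 371.5] [ 585.8 -103.5   94. ]
blue 57 [505.2 374.1] [ 622.3 -146.3   94. ]
```

Request:
arm_command:
  series:
    - {"dx": 0.07, "dy": 0.02, "dz": 0.8, "ax": 0, "ay": 0, "az": 0}
    - {"dx": 0.07, "dy": 0.02, "dz": 1.6, "ax": 0, "ay": 0, "az": 0}
    - {"dx": 0.07, "dy": 0.02, "dz": 2.4, "ax": 0, "ay": 0, "az": 0}
    - {"dx": 0.07, "dy": 0.02, "dz": 2.4, "ax": 0, "ay": 0, "az": 0}
    - {"dx": 0.07, "dy": 0.02, "dz": 2.4, "ax": 0, "ay": 0, "az": 0}

```text
time_s: 3.02
tool_pos: [592.9, 183.9, 105.6]
tool_rot: [2.91, 1.182, 0.003]
contact_force: [-0.5, -0.1, 0.9]
finger_gap: 0.1
gripper_force: 0.0
```

```bash
python3 - <<'E'
from h import *
goto((592.5,180.5,104),np.radians(-46))
cv2.imwrite("pics/w2.png",viewer.read_camera("wrist")[60:])
E
```

```text
tool [592.9 183.9 105.6] t 3.02 F [-0.5 -0.1  0.9]
axes [[0.717, 0.697, 0.002], [0.697, -0.717, 0.0], [0.002, 0.001, -1.0]]
shift [-0.066  0.055  0.04 ]
az 0.003 or half turn q [-0.64  0.74  0.52  1.65 -0.45  0.87 -0.74]
```

View pics/w2.png

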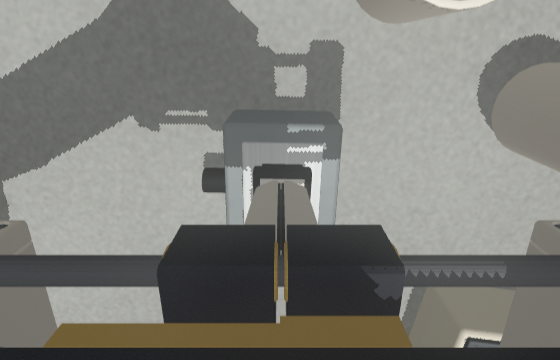

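Request:
arm_command:
  series:
    - {"dx": -0.05, "dy": 0.04, "dz": 0.2, "ax": 0, "ay": 0, "az": 0}
    - {"dx": -0.05, "dy": 0.04, "dz": 0.35, "ax": 0, "ay": 0, "az": 0}
    - {"dx": -0.05, "dy": 0.04, "dz": 0.45, "ax": 0, "ay": 0, "az": 0}
    - {"dx": -0.05, "dy": 0.04, "dz": 0.55, "ax": 0, "ay": 0, "az": 0}
    - {"dx": -0.05, "dy": 0.04, "dz": 0.65, "ax": 0, "ay": 0, "az": 0}
    - {"dx": -0.05, "dy": 0.04, "dz": 0.65, "ax": 0, "ay": 0, "az": 0}
    - {"dx": -0.05, "dy": 0.04, "dz": 0.65, "ax": 0, "ay": 0, "az": 0}

```text
time_s: 3.95
tool_pos: [592.2, 181.4, 78.4]
tool_rot: [-2.911, -1.182, -0.002]
contact_force: [0.3, 1.3, 1.9]
finger_gap: 0.5
gripper_force: 1.1
```

Request:
arm_command:
  series:
    - {"dx": 0, "dy": 0, "dz": 0.05, "ax": 0, "ay": 0, "az": 0}
    - {"dx": 0, "dy": 0, "dz": 0.08, "ax": 0, "ay": 0, "az": 0}
    - {"dx": 0, "dy": 0, "dz": 0.08, "ax": 0, "ay": 0, "az": 0}

```text
time_s: 4.32
tool_pos: [592.4, 181.5, 77.8]
tool_rot: [-2.91, -1.181, -0.004]
contact_force: [-1.8, 2.5, 14.1]
finger_gap: 0.6
gripper_force: 7.1
```

Request:
arm_command:
  series:
    - {"dx": 0, "dy": 0, "dz": 0.04, "ax": 0, "ay": 0, "az": 0}
    - {"dx": 0, "dy": 0, "dz": 0.04, "ax": 0, "ay": 0, "az": 0}
    - {"dx": 0, "dy": 0, "dz": 0.04, "ax": 0, "ay": 0, "az": 0}

```text
time_s: 4.7
tool_pos: [592.5, 181.4, 77.6]
tool_rot: [-2.909, -1.181, -0.005]
contact_force: [-4.2, 1.9, 20.6]
finger_gap: 0.3
gripper_force: 10.3
```

Request:
arm_command:
  series:
    - {"dx": 0, "dy": 0, "dz": -0.5, "ax": 0, "ay": 0, "az": 0}
    - {"dx": 0, "dy": 0, "dz": -1.3, "ax": 0, "ay": 0, "az": 0}
    - {"dx": 0, "dy": 0, "dz": -2.2, "ax": 0, "ay": 0, "az": 0}
    - {"dx": 0, "dy": 0, "dz": -3.0, "ax": 0, "ay": 0, "az": 0}
    - {"dx": 0, "dy": 0, "dz": -3.0, "ax": 0, "ay": 0, "az": 0}

```text
time_s: 5.32
tool_pos: [592.5, 179.9, 195.4]
tool_rot: [2.91, 1.179, 0.005]
contact_force: [0.1, 1.1, 0.6]
finger_gap: 0.3
gripper_force: 0.0
```

```bash
python3 - <<'E'
from h import *
goto((600,-150,195),np.radians(-46))
w=viewer.read_camera("wrist")[130:290,200:360]; s=viewer.read_camera("scene")[205:270,310:375]
r=lambda a:cv2.resize(a,(400,400),interpolation=cv2.INTER_CUBIC)
cv2.imwrite("pics/c3.png",np.hstack([r(w),r(s)]))
E
```

```text
tool [592.5 179.9 195.4] t 5.33 F [0.1 1.1 0.6]
axes [[0.718, 0.696, 0.003], [0.696, -0.718, -0.0], [0.002, 0.002, -1.0]]
shift [-5.605  6.051  0.011]
az 0.002 or half turn q [-0.66  0.64  0.57  1.56 -0.38  1.05 -0.79]
```

View pics/c3.png

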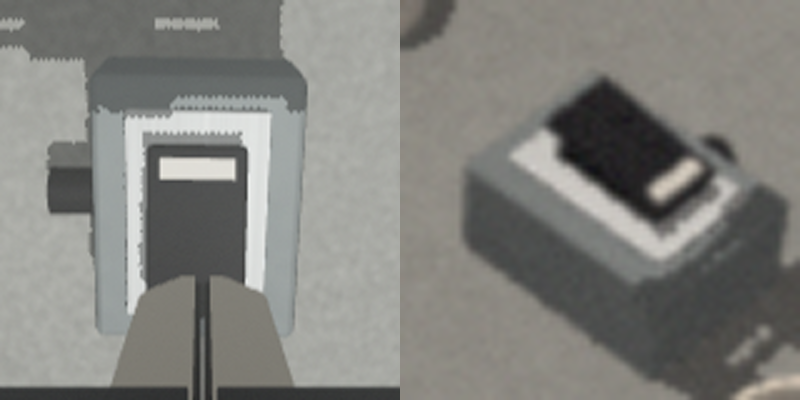

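Request:
arm_command:
  series:
    - {"dx": -0.6, "dy": 0.6, "dz": 0, "ax": 0, "ay": 0, "az": 0}
    - {"dx": -1.5, "dy": 1.4, "dz": 0, "ax": 0, "ay": 0, "az": 0}
    - {"dx": -2.5, "dy": 2.3, "dz": 0, "ax": 0, "ay": 0, "az": 0}
    - {"dx": -3.5, "dy": 3.2, "dz": 0, "ax": 0, "ay": 0, "az": 0}
    - {"dx": -4.5, "dy": 4.2, "dz": 0, "ax": 0, "ay": 0, "az": 0}
    - {"dx": -5.5, "dy": 5.1, "dz": 0, "ax": 0, "ay": 0, "az": 0}
    - {"dx": -6.5, "dy": 6.0, "dz": 0, "ax": 0, "ay": 0, "az": 0}
    - {"dx": -7.2, "dy": 6.7, "dz": 0, "ax": 0, "ay": 0, "az": 0}
    - {"dx": -7.6, "dy": 7.05, "dz": 0, "ax": 0, "ay": 0, "az": 0}
    - {"dx": -7.6, "dy": 7.05, "dz": 0, "ax": 0, "ay": 0, "az": 0}

```text
time_s: 6.68
tool_pos: [568.0, -235.0, 191.5]
tool_rot: [-2.912, -1.174, 0.006]
contact_force: [-0.4, 0.6, -0.5]
finger_gap: 0.4
gripper_force: 0.0
```

```bash
python3 - <<'E'
from h import *
c=viewer.get_calibration("wrist")
im=viewer.read_camera("wrist"); cv2.imwrite("pics/w4.png",im)
for col in("blue","green","yellow","red"):
    for a,p in blobs(im,col):
        if a>60: print(col,a,p,plane(c,*p,94).round(1))
goto((626,-174.5,110),np.radians(-46))
E
```

```text
blue 820 [276.6 107.7] [ 627.4 -174.4   94. ]
green 508 [264.8 193.9] [ 566.2 -218.    94. ]
yellow 978 [188.9  94.3] [ 585.  -115.3   94. ]
yellow 129 [285.9 338.1] [ 465.  -343.3   94. ]
yellow 124 [275.  339.4] [ 455.7 -336.1   94. ]
tool [ 568.9 -232.8  191.7] t 6.72 F [ 0.1 -0.1 -0.5]
axes [[0.718, 0.696, -0.004], [0.696, -0.718, 0.002], [-0.001, -0.004, -1.0]]
shift [ 2.041 -0.046  2.04 ]
az 0.001 or half turn q [ 0.03  0.64  0.55  1.58 -0.37  1.04 -0.12]
```

View pics/w4.png

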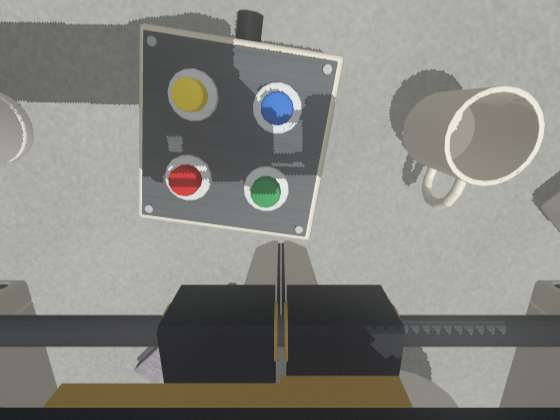

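Request:
arm_command:
  series:
    - {"dx": 0.8, "dy": -0.03, "dz": 0.3, "ax": 0, "ay": 0, "az": 0}
    - {"dx": 1.6, "dy": -0.05, "dz": 0.7, "ax": 0, "ay": 0, "az": 0}
    - {"dx": 2.04, "dy": -0.05, "dz": 1.4, "ax": 0, "ay": 0, "az": 0}
    - {"dx": 2.04, "dy": -0.05, "dz": 2.0, "ax": 0, "ay": 0, "az": 0}
    - {"dx": 2.04, "dy": -0.05, "dz": 2.0, "ax": 0, "ay": 0, "az": 0}
    - {"dx": 2.04, "dy": -0.05, "dz": 2.0, "ax": 0, "ay": 0, "az": 0}
    - {"dx": 2.04, "dy": -0.05, "dz": 2.0, "ax": 0, "ay": 0, "az": 0}

```text
time_s: 7.6
tool_pos: [627.8, -175.1, 114.8]
tool_rot: [2.91, 1.18, 0.003]
contact_force: [-0.1, 0.0, -0.3]
finger_gap: 0.4
gripper_force: 0.0
```

```bash
python3 - <<'E'
from h import *
goto((626.5,-174.5,94),np.radians(-46))
E
```

```text
tool [ 627.8 -175.1  114.8] t 7.6 F [-0.1  0.  -0.3]
axes [[0.717, 0.697, 0.002], [0.697, -0.717, -0.001], [0.001, 0.002, -1.0]]
shift [-0.013 -0.035  0.521]
az 0.003 or half turn q [-0.04  0.77  0.51  1.55 -0.43  0.94 -0.2 ]
```

Request:
arm_command:
  series:
    - {"dx": -0.01, "dy": -0.03, "dz": 0.25, "ax": 0, "ay": 0, "az": 0}
    - {"dx": -0.01, "dy": -0.03, "dz": 0.42, "ax": 0, "ay": 0, "az": 0}
    - {"dx": -0.01, "dy": -0.03, "dz": 0.52, "ax": 0, "ay": 0, "az": 0}
    - {"dx": -0.01, "dy": -0.03, "dz": 0.62, "ax": 0, "ay": 0, "az": 0}
    - {"dx": -0.01, "dy": -0.03, "dz": 0.7, "ax": 0, "ay": 0, "az": 0}
    - {"dx": -0.01, "dy": -0.03, "dz": 0.75, "ax": 0, "ay": 0, "az": 0}
    - {"dx": -0.01, "dy": -0.03, "dz": 0.75, "ax": 0, "ay": 0, "az": 0}

```text
time_s: 8.48
tool_pos: [625.7, -174.0, 86.1]
tool_rot: [-2.91, -1.181, -0.001]
contact_force: [-5.9, 2.7, 14.2]
finger_gap: 0.4
gripper_force: 7.2
```

Request:
arm_command:
  series:
    - {"dx": 0, "dy": 0, "dz": 0.05, "ax": 0, "ay": 0, "az": 0}
    - {"dx": 0, "dy": 0, "dz": 0.05, "ax": 0, "ay": 0, "az": 0}
    - {"dx": 0, "dy": 0, "dz": 0.05, "ax": 0, "ay": 0, "az": 0}

```text
time_s: 8.85
tool_pos: [625.7, -174.1, 85.9]
tool_rot: [-2.91, -1.181, -0.002]
contact_force: [-8.5, 4.2, 22.4]
finger_gap: 0.4
gripper_force: 11.2
```

Request:
arm_command:
  series:
    - {"dx": 0, "dy": 0, "dz": -0.3, "ax": 0, "ay": 0, "az": 0}
    - {"dx": 0, "dy": 0, "dz": -0.8, "ax": 0, "ay": 0, "az": 0}
    - {"dx": 0, "dy": 0, "dz": -1.0, "ax": 0, "ay": 0, "az": 0}
    - {"dx": 0, "dy": 0, "dz": -1.0, "ax": 0, "ay": 0, "az": 0}
    - {"dx": 0, "dy": 0, "dz": -1.0, "ax": 0, "ay": 0, "az": 0}

```text
time_s: 9.48
tool_pos: [625.7, -174.0, 120.5]
tool_rot: [-2.91, -1.181, 0.002]
contact_force: [-0.9, 0.0, -0.3]
finger_gap: 0.4
gripper_force: 0.0
```

```bash
python3 - <<'E'
from h import *
goto((566,-218,110),np.radians(-46))
E
```

```text
tool [ 625.7 -174.   120.5] t 9.47 F [-0.9  0.  -0.3]
axes [[0.717, 0.697, -0.001], [0.697, -0.717, 0.0], [-0.001, -0.001, -1.0]]
shift [-1.837 -0.25   0.264]
az 0.003 or half turn q [-0.05  0.76  0.51  1.55 -0.43  0.95 -0.2 ]
```

Request:
arm_command:
  series:
    - {"dx": -0.6, "dy": -0.1, "dz": 0, "ax": 0, "ay": 0, "az": 0}
    - {"dx": -1.3, "dy": -0.2, "dz": 0, "ax": 0, "ay": 0, "az": 0}
    - {"dx": -1.84, "dy": -0.25, "dz": 0.1, "ax": 0, "ay": 0, "az": 0}
    - {"dx": -1.84, "dy": -0.25, "dz": 0.25, "ax": 0, "ay": 0, "az": 0}
    - {"dx": -1.84, "dy": -0.25, "dz": 0.25, "ax": 0, "ay": 0, "az": 0}
    - {"dx": -1.84, "dy": -0.25, "dz": 0.25, "ax": 0, "ay": 0, "az": 0}

```text
time_s: 10.22
tool_pos: [567.5, -217.2, 111.1]
tool_rot: [-2.909, -1.184, -0.001]
contact_force: [-0.1, 0.4, -0.5]
finger_gap: 0.7
gripper_force: 0.0
```

```bash
python3 - <<'E'
from h import *
goto((566.5,-218,94),np.radians(-46))
E
```

```text
tool [ 567.5 -217.2  111.1] t 10.22 F [-0.1  0.4 -0.5]
axes [[0.716, 0.698, 0.0], [0.698, -0.716, 0.001], [0.001, -0.0, -1.0]]
shift [-0.032 -0.002  0.427]
az 0.005 or half turn q [ 0.03  0.71  0.5   1.68 -0.43  0.85 -0.08]
```

Request:
arm_command:
  series:
    - {"dx": -0.02, "dy": 0, "dz": 0.25, "ax": 0, "ay": 0, "az": 0}
    - {"dx": -0.02, "dy": 0, "dz": 0.36, "ax": 0, "ay": 0, "az": 0}
    - {"dx": -0.02, "dy": 0, "dz": 0.45, "ax": 0, "ay": 0, "az": 0}
    - {"dx": -0.02, "dy": 0, "dz": 0.54, "ax": 0, "ay": 0, "az": 0}
    - {"dx": -0.02, "dy": 0, "dz": 0.62, "ax": 0, "ay": 0, "az": 0}
    - {"dx": -0.02, "dy": 0, "dz": 0.7, "ax": 0, "ay": 0, "az": 0}
    - {"dx": -0.02, "dy": 0, "dz": 0.7, "ax": 0, "ay": 0, "az": 0}
    - {"dx": -0.02, "dy": 0, "dz": 0.7, "ax": 0, "ay": 0, "az": 0}

```text
time_s: 11.22
tool_pos: [565.7, -218.6, 86.1]
tool_rot: [-2.91, -1.181, -0.002]
contact_force: [-4.7, 2.6, 15.9]
finger_gap: 0.6
gripper_force: 7.8
```

Request:
arm_command:
  series:
    - {"dx": 0, "dy": 0, "dz": 0.05, "ax": 0, "ay": 0, "az": 0}
    - {"dx": 0, "dy": 0, "dz": 0.05, "ax": 0, "ay": 0, "az": 0}
    - {"dx": 0, "dy": 0, "dz": 0.05, "ax": 0, "ay": 0, "az": 0}

```text
time_s: 11.6
tool_pos: [565.8, -218.6, 85.9]
tool_rot: [-2.91, -1.181, -0.004]
contact_force: [-6.8, 5.6, 24.5]
finger_gap: 0.5
gripper_force: 12.4
```

Request:
arm_command:
  series:
    - {"dx": 0, "dy": 0, "dz": -0.3, "ax": 0, "ay": 0, "az": 0}
    - {"dx": 0, "dy": 0, "dz": -1.0, "ax": 0, "ay": 0, "az": 0}
    - {"dx": -0.4, "dy": 0, "dz": -2.0, "ax": 0, "ay": 0, "az": 0}
    - {"dx": -0.8, "dy": 0, "dz": -2.7, "ax": 0, "ay": 0, "az": 0}
    - {"dx": -0.8, "dy": 0, "dz": -2.7, "ax": 0, "ay": 0, "az": 0}
    - {"dx": -0.8, "dy": 0, "dz": -2.7, "ax": 0, "ay": 0, "az": 0}
    - {"dx": -0.8, "dy": 0, "dz": -2.7, "ax": 0, "ay": 0, "az": 0}

```text
time_s: 12.48
tool_pos: [542.8, -239.8, 187.7]
tool_rot: [-2.908, -1.182, 0.003]
contact_force: [0.1, -0.7, 0.1]
finger_gap: 0.6
gripper_force: 0.0
```

```bash
python3 - <<'E'
from h import *
w=viewer.read_camera("wrist"); s=viewer.read_camera("scene")[150:330,100:420]
cv2.imwrite("pics/c5.png",np.vstack([cv2.resize(w,(373,280)),cv2.resize(s,(373,210))]))
E
```

```text
(no output)
```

View pics/c5.png

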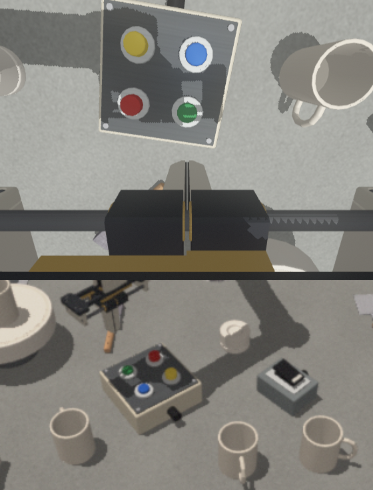

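The picture shows blue (196,53) and green (187,111) sunk in their rings. Red and yellow are still up, the rocker is on, and the other items look undisturbed.

```bash
python3 -c "
from bench import bot; print(bot.job_done())"
```

```text
the job is handed in; nothing more can be done
None
```

The mains rocker, then the blue pump button, then the green wheel button were each pressed fully in with the closed fingertips; nothing else was touched, and the job was handed in at about 12.6 s.

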